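# Move the row of beeswax candles onto the Advent board

## Robot

A 6-joint arm with a two-finger parallel gripper is mounted at the origin on the work surface. World frame = base frame: x ahead of the robot, y to its left, z up, the work surface at z = 0. Lengths are in m, angles in rad, forces in N, time in s.
With the tool pointing down it reaches from about 0.35 to 0.975 m from the base axis. Payload 4.9 kg.
Tool frame: the origin (TCP) lies midway between the tips of the shut fingers; the grasp point (between the pads) lies 19 mm behind it; z points along the fingers, y is the line along which they close (so a half turn about z gives the same grasp; the last joint's range is limited). The gripper opens to 85 mm and grips with 20 to 120 N. Pads are 22 mm wide; open, the fingers measure 114 mm over their backs; the gripper's body (76 mm by 85 mm) begins 54 mm behind the grasp point. The pads swing forward as they close: fully open they stand 13 mm farther back than shut.
Start: joints at [1.218, 0.053, 1.613, -0, 1.476, -0.119], TCP at [0.145, 0.608, 0.231] pointing down, gripper open.
Joint ranges: [-3.01, 3.01], [-1.01, 2.22], [0.06, 2.58], [-1.02, 4.17], [0.09, 2.62], [-3.14, 3.14]. Speed limits (rad/s): [2.57, 2.57, 3.14, 3.14, 3.14, 3.14].

## Interface

Orientations are given as a rotation vector (axis times angle).
In Python, from station import ctrl gives the robot as it stands. The module is installed in compiled form; this text tells all that it offers.
- The arm moves only by the shell command python3 -m handwheel 'ROWS' [OPENING] [FORCE]. ROWS is JSON, a list of rows, each a list of 2 entries, a list of its own where there are three numbers: the shift along the tool's x, y, z in cm, then the turn, a rotation vector about the tool's x, y, z in rad. In form: [[[tx, ty, tz], [ax, ay, az]], ...]. A call has 1 to 5 rows; each row is the pose to reach, as a shift and turn from the pose commanded when the call began, along the tool's axes at that moment; what a row does not reach only later rows make up. A row lasts 1/8 s, in which the tool goes at most 62.5 mm and 10.7 degrees, less where a joint would pass 70% of its speed; a pose out of reach is approached as far as the arm can. A call with a gripper value outside its range is refused whole. OPENING is the gripper's target within -1 to 1 (shut at 1, half-way at 0, fully open at -1), set as the call begins (- or left out, the last holds). The fingers move at their own pace and stop on an object; FORCE is the grip in N (left out, the last holds). Time passes only in rows, so rows that repeat a pose let the fingers close. It gives the time, the measured TCP pose, the force, the opening and the grip force at its end, in the units of the state.
- ctrl.get_obs(): the state, without advancing time (a new reading comes with each control period).
- ctrl.get_image(name): name is "scene" or "top"; returns the picture (480x640x3 uint8, blue, green, red); there is no depth.
- ctrl.calibration(name): a dict with "fx", "fy", "cx", "cy" (pixels), "R" (3x3) and "t" (3): a world point X has camera coordinates R X + t. Camera axes: x right, y down, z forward; pixel columns grow to the right and rows downward; lengths in m; the calibration is good to about 2 mm. A picture is of the moment at which its call begins. calibration takes no time and is no camera call.
- ctrl.finish_job(): hands the job in; it is judged then, once.
Trained networks look in the newest picture that a camera, given by its name, has taken for a name from the list of things; names that differ only in an ending like _2 or _b are one class to them, and where a whole thing is asked for, a point or a joint stands for the part that bears it (a point fixed in the world has none). Each returns a list of dicts, best first, with "score" (0 to 1); they miss things now and then, are a little off and sometimes report something else, mostly with a low value. They report only what shows in the picture. A call takes as long as a camera call. They do not tell look-alikes from the thing itself.
- ctrl.look_for(camera, query): "position" ([column, row] in pixels, amid what is visible of it).
- ctrl.landmark_of(camera, query): "position" ([column, row] in pixels: a listed point, or the origin of a listed thing).
The state is a dict: "t": time; "q": joint angles; "dq": joint speeds; "effort": joint torques, N m; "tool_pos": TCP position; "tool_rot": TCP orientation; "contact_force": force on the tool from outside, world axes, zero at the start; "wrist_torque": the same for the moment, N m; "opening": finger opening in m; "grip_force": force on a finger pad.
Only numpy, scipy, OpenCV 4.12 (cv2) and the standard library are available. Lean on these libraries where they do the work, as an engineer would, in place of code of your own. Each camera call takes 0.05 s, during which the arm holds its last target. There are 200 camera calls.

## Task

Move the four beeswax candles from the drip plates on the pale cooling rack to the aluminium saucers on the dark candle board, keeping them in the same left-to-right order, so that the leftmost candle on the rack ends up in the leftmost saucer and so on along the row. Each candle must stand flat and upright in the middle of its own saucer; set them down gently without dropping any or knocking any over.

Things in the scene. Friction and masses are not known exactly. Their poses are not given: they have to be found in the camera images.
- candle_pillar: loose beeswax-yellow slim round pillar candle, diameter 40, height 90 plus 8 of wick, the tallest plain round one (sizes in mm; 0.06 to 0.13 kg). Origin: centre of its underside; z up. It starts upright near the middle of its drip plate.
- candle_square: loose beeswax-yellow square pillar candle, 38 x 38, height 75 plus 8 of wick; its x and y axes are square to its side faces (sizes in mm; 0.06 to 0.13 kg). Origin: centre of its underside; z up. It starts upright near the middle of its drip plate.
- candle_squat: loose beeswax-yellow squat round candle, diameter 52, height 50 plus 8 of wick, the widest and lowest (sizes in mm; 0.06 to 0.13 kg). Origin: centre of its underside; z up. It starts upright near the middle of its drip plate.
- candle_tree: loose beeswax-yellow fir-tree candle: round straight-sided foot of diameter 48 from the underside up to 40, above it tapering tiers to a point at height 74; grip it by the foot (sizes in mm; 0.06 to 0.13 kg). Origin: centre of its underside; z up. It starts upright near the middle of its drip plate.
- plate_pillar: fixed plain steel drip plate, 66 x 66 x 4 mm, on the rack: the one on which candle_pillar stands at the start (all four plates look alike; it stays put and so marks that candle's place in the row). Origin: centre of its underside; its top, 4 mm above, is 24 mm above the table.
- plate_square: fixed plain steel drip plate, 66 x 66 x 4 mm, on the rack: the one on which candle_square stands at the start (all four plates look alike; it stays put and so marks that candle's place in the row). Origin: centre of its underside; its top, 4 mm above, is 24 mm above the table.
- plate_squat: fixed plain steel drip plate, 66 x 66 x 4 mm, on the rack: the one on which candle_squat stands at the start (all four plates look alike; it stays put and so marks that candle's place in the row). Origin: centre of its underside; its top, 4 mm above, is 24 mm above the table.
- plate_tree: fixed plain steel drip plate, 66 x 66 x 4 mm, on the rack: the one on which candle_tree stands at the start (all four plates look alike; it stays put and so marks that candle's place in the row). Origin: centre of its underside; its top, 4 mm above, is 24 mm above the table.
- rack: fixed pale plywood cooling rack, 100 mm (x) by 360 mm (y) and 20 mm high, carrying the four drip plates in a row along its y axis at y = +126, +42, -42 and -126 mm (84 mm apart). Origin: centre of its underside on the table. Its y axis points to the robot's left (turned at most 0.12 rad).
- board: fixed dark wooden candle board, 100 (x) by 360 mm (y), in front of or behind the rack, with four empty aluminium saucers at x = 0, y = +126, +42, -42, -126 mm. Board top 20, saucer floor 23, saucer rim 26 mm above the table; saucers 70 mm wide inside, 76 outside. Origin: centre of its underside on the table. Its y axis points to the robot's left (turned at most 0.12 rad).
There are look-alikes about, which are no part of the job. What is shaped like the candle_pillar but purple is not meant. What is shaped like the candle_tree but red is not meant.

How it is judged:
By the outcome, as a careful person would: the job done as asked, in the order asked, and still so for the second after the job is handed in, with the robot touching nothing.
It also fails if it takes over 112 s, if anything falls off the work surface, if the arm or the gripper's body presses on something with over 40 N, if the wrist force passes 120 N, or if a joint passes its speed limit or range.

## Working session

There is one attempt and no reset: what is moved stays moved. The work goes in short steps, Python scripts to look and compute and a shell command to move; the robot and the scene stay as the last step left them, time stands still between calls to the robot, and variables do not carry over. Pictures are saved under pics/ and viewed, at most 14 in all, crops included, and the job is handed in when it is done.

```bash
mkdir -p pics
cat > h.py <<'E'
import numpy as np, cv2
from station import ctrl
from scipy.spatial.transform import Rotation as Ro
def proj(cam,X):
    c=ctrl.calibration(cam);p=np.array(c["R"])@np.array(X)+np.array(c["t"]);return [c["fx"]*p[0]/p[2]+c["cx"],c["fy"]*p[1]/p[2]+c["cy"]]
def ray(cam,uv,z):
    c=ctrl.calibration(cam);R=np.array(c["R"]);t=np.array(c["t"]);o=-R.T@t
    d=R.T@np.array([(uv[0]-c["cx"])/c["fx"],(uv[1]-c["cy"])/c["fy"],1]);return o+d*(z-o[2])/d[2]
E
python3 - <<'E'
from h import *
for n in("scene","top"):
    cv2.imwrite(f"pics/{n}0.png",ctrl.get_image(n))
    c=ctrl.calibration(n);print(n,-np.array(c["R"]).T@np.array(c["t"]))
for q,z in(("candle_pillar",.024),("candle_square",.024),("candle_squat",.024),("candle_tree",.024),("rack",0),("board",0),("plate_pillar",.02)):
  for n in("scene","top"):
    for d in ctrl.landmark_of(n,q)[:4]: print(q,n,np.round(d["score"],2),np.round(d["position"]),np.round(ray(n,d["position"],z),3))
o=ctrl.get_obs();print(o["t"],o["tool_pos"],o["tool_rot"],Ro.from_rotvec(o["tool_rot"]).as_matrix().round(3),o["opening"])
E
```

```text
scene [1.21756591 0.45139691 0.56970358]
top [0.39977589 0.0348512  0.88548929]
candle_pillar scene 0.82 [236. 260.] [ 0.645 -0.094  0.024]
candle_pillar scene 0.82 [190. 249.] [ 0.664 -0.196  0.024]
candle_pillar top 0.82 [465. 190.] [ 0.629 -0.197  0.024]
candle_pillar top 0.72 [400. 178.] [ 0.646 -0.097  0.024]
candle_square scene 0.86 [274. 270.] [ 0.632 -0.014  0.024]
candle_square top 0.85 [342. 182.] [ 0.639 -0.008  0.024]
candle_squat scene 0.63 [316. 285.] [0.626 0.077 0.024]
candle_squat top 0.81 [290. 189.] [0.627 0.071 0.024]
candle_tree scene 0.94 [351. 298.] [0.627 0.148 0.024]
candle_tree scene 0.73 [431. 338.] [0.645 0.3   0.024]
candle_tree top 0.58 [150. 190.] [0.623 0.285 0.024]
rack scene 0.64 [291. 287.] [0.631 0.024 0.   ]
rack top 0.6 [316. 185.] [0.64 0.03 0.  ]
board scene 0.94 [341. 248.] [0.467 0.036 0.   ]
board top 0.72 [314. 295.] [0.467 0.032 0.   ]
plate_pillar scene 0.74 [232. 265.] [ 0.657 -0.096  0.02 ]
plate_pillar scene 0.35 [353. 296.] [0.615 0.146 0.02 ]
plate_pillar top 0.77 [399. 175.] [ 0.652 -0.096  0.02 ]
0.8 [0.14476575 0.60801121 0.23135792] [3.66359902e-01 3.12014987e+00 1.77920357e-04] [[-0.973  0.232  0.   ]
 [ 0.232  0.973  0.   ]
 [ 0.     0.    -1.   ]] 0.08500416708908791
```

View pics/scene0.png

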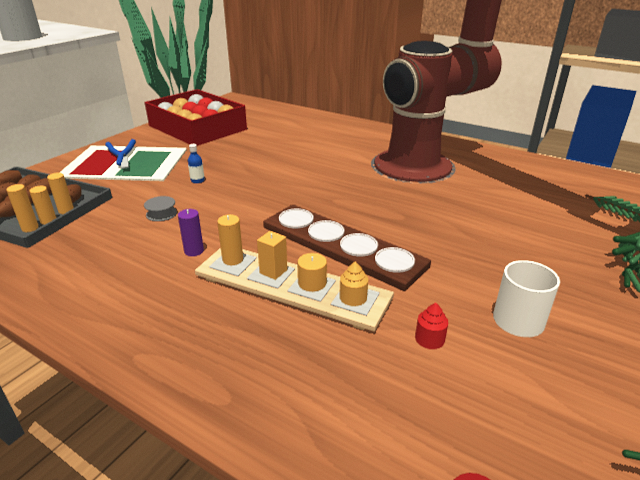

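View pics/top0.png

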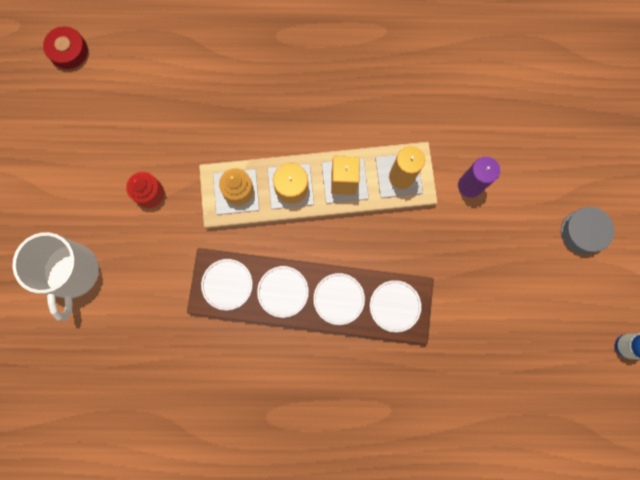

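The row on the rack, left to right, is tree (top 237,186), squat (290,182), square (346,172) and pillar (410,162). Things that could be confused with them are the purple pillar (480,170), the red tree (143,188) and the yellow sticks in the dark tray (scene 20–60,200). I choose the four yellow ones on the plates. Next I'll refine their poses by silhouette fit.

```bash
cat > fit.py <<'E'
from h import *
from scipy.optimize import minimize
D={"tree":("r",[(0,24),(40,24),(74,2)],(.627,.148)),"squat":("r",[(0,26),(50,26)],(.627,.073)),"square":("s",[(0,19),(75,19)],(.636,-.011)),"pillar":("r",[(0,20),(90,20)],(.645,-.095))}
def sil(cam,n,x,y,yaw,z0):
    k,prof,_=D[n];a=np.arange(0,2*np.pi,.2) if k=="r" else np.pi/4+np.arange(4)*np.pi/2
    s=1 if k=="r" else 2**.5
    P=[proj(cam,(x+s*r*.001*np.cos(t+yaw),y+s*r*.001*np.sin(t+yaw),z0+h*.001)) for h,r in prof for t in a]
    return cv2.convexHull(np.array(P,np.float32))
def mask(img,f=4):
    hsv=cv2.cvtColor(cv2.resize(img,None,fx=f,fy=f,interpolation=cv2.INTER_CUBIC),cv2.COLOR_BGR2HSV)
    return cv2.inRange(hsv,(12,170,90),(30,255,255))
def fit(n,x0=None,z0=.024,cams=("top","scene")):
    x0=D[n][2] if x0 is None else x0
    ms={}
    for c in cams:
        m=mask(ctrl.get_image(c));roi=np.zeros_like(m)
        cv2.fillConvexPoly(roi,np.int32(sil(c,n,*x0,0,z0)*4),255);roi=cv2.dilate(roi,np.ones((41,41)));ms[c]=m&roi
    def cost(p,cs=cams):
        v=0
        for c in cs:
            r=np.zeros_like(ms[c]);cv2.fillConvexPoly(r,np.int32(np.round((sil(c,n,p[0],p[1],p[2]*20 if D[n][0]=="s" else 0,z0)+.5)*4*16)),255,shift=4)
            v+=(r!=ms[c]).sum()/max((r|ms[c]>0).sum(),1)
        return v
    out=[]
    for cs in [cams]+[(c,) for c in cams]:
        best=min((minimize(cost,[*x0,w],args=(cs,),method="Nelder-Mead",options=dict(initial_simplex=[[x0[0],x0[1],w],[x0[0]+.008,x0[1],w],[x0[0],x0[1]+.008,w],[x0[0],x0[1],w+.006]])) for w in ((-.005,.002) if D[n][0]=="s" else (0,))),key=lambda r:r.fun)
        out.append((cs,np.round(best.x*[1,1,20],4),round(best.fun,3)))
    return out
E
python3 - <<'E'
from fit import *
for n in D:
    for r in fit(n): print(n,*r)
for cam in("top","scene"):
  im=ctrl.get_image(cam);hsv=cv2.cvtColor(im,cv2.COLOR_BGR2HSV);w=cv2.inRange(hsv,(0,0,170),(180,60,255))
  for c in cv2.findContours(w,cv2.RETR_EXTERNAL,cv2.CHAIN_APPROX_NONE)[0]:
    if cv2.contourArea(c)<250: continue
    if cam=="top" and not(170<c[:,0,0].mean()<430 and 240<c[:,0,1].mean()<330): continue
    if cam=="scene" and not(270<c[:,0,0].mean()<410 and 205<c[:,0,1].mean()<265): continue
    e=cv2.fitEllipse(c);print(cam,np.round(e[0],1),np.round(e[1],1),ray(cam,e[0],.025).round(4))
im=ctrl.get_image("top");cv2.imwrite("pics/crop1.png",cv2.resize(im[130:240,120:510],None,fx=2,fy=2))
E
```

```text
Traceback (most recent call last):
  File "fit.py", line 26, in fit
    best=min((minimize(cost,[*x0,w],args=(cs,),method="Nelder-Mead",options=dict(initial_simplex=[[x0[0],x0[1],w],[x0[0]+.008,x0[1],w],[x0[0],x0[1]+.008,w],[x0[0],x0[1],w+.006]])) for w in ((-.005,.002) if D[n][0]=="s" else (0,))),key=lambda r:r.fun)
  File "fit.py", line 26, in <genexpr>
    best=min((minimize(cost,[*x0,w],args=(cs,),method="Nelder-Mead",options=dict(initial_simplex=[[x0[0],x0[1],w],[x0[0]+.008,x0[1],w],[x0[0],x0[1]+.008,w],[x0[0],x0[1],w+.006]])) for w in ((-.005,.002) if D[n][0]=="s" else (0,))),key=lambda r:r.fun)
              ~~~~~~~~^^^^^^^^^^^^^^^^^^^^^^^^^^^^^^^^^^^^^^^^^^^^^^^^^^^^^^^^^^^^^^^^^^^^^^^^^^^^^^^^^^^^^^^^^^^^^^^^^^^^^^^^^^^^^^^^^^^^^^^^^^^^^^^^^^^^^^^^^^^^^^^^^^^^^^^^^^^^^
  File "fit.py", line 21, in cost
    r=np.zeros_like(ms[c]);cv2.fillConvexPoly(r,np.int32(np.round((sil(c,n,p[0],p[1],p[2]*20 if D[n][0]=="s" else 0,z0)+.5)*4*16)),255,shift=4)
                                                                   ~~~^^^^^^^^^^^^^^^^^^^^^^^^^^^^^^^^^^^^^^^^^^^^^^^^^
  File "fit.py", line 7, in sil
    P=[proj(cam,(x+s*r*.001*np.cos(t+yaw),y+s*r*.001*np.sin(t+yaw),z0+h*.001)) for h,r in prof for t in a]
       ~~~~^^^^^^^^^^^^^^^^^^^^^^^^^^^^^^^^^^^^^^^^^^^^^^^^^^^^^^^^^^^^^^^^^^^
  File "h.py", line 5, in proj
    c=ctrl.calibration(cam);p=np.array(c["R"])@np.array(X)+np.array(c["t"]);return [c["fx"]*p[0]/p[2]+c["cx"],c["fy"]*p[1]/p[2]+c["cy"]]
ValueError: time passes only in moves, steps and waits
```

```bash
sed -i 's/^def proj/import functools\n@functools.cache\ndef cal(cam): return ctrl.calibration(cam)\n@functools.cache\ndef img(cam): return ctrl.get_image(cam)\ndef proj/; s/c=ctrl.calibration(cam)/c=cal(cam)/' h.py; sed -i 's/ctrl.get_image(c)/img(c)/' fit.py
cat > sauc.py <<'E'
from fit import *
def sauc():
 for cam in("top","scene"):
  im=img(cam);hsv=cv2.cvtColor(im,cv2.COLOR_BGR2HSV);w=cv2.inRange(hsv,(0,0,170),(180,60,255))
  for c in cv2.findContours(w,cv2.RETR_EXTERNAL,cv2.CHAIN_APPROX_NONE)[0]:
    if cv2.contourArea(c)<250: continue
    if cam=="top" and not(170<c[:,0,0].mean()<430 and 240<c[:,0,1].mean()<330): continue
    if cam=="scene" and not(270<c[:,0,0].mean()<410 and 205<c[:,0,1].mean()<265): continue
    e=cv2.fitEllipse(c);print(cam,np.round(e[0],1),np.round(e[1],1),ray(cam,e[0],.025).round(4))
E
python3 - <<'E'
from sauc import *
for n in D:
    for r in fit(n): print(n,*r)
sauc()
im=img("top");cv2.imwrite("pics/crop1.png",cv2.resize(im[130:240,120:510],None,fx=2,fy=2))
E
```

```text
tree ('top', 'scene') [0.6217 0.1493 0.1735] 0.7
tree ('top',) [0.6233 0.1488 0.1032] 0.312
tree ('scene',) [ 0.619   0.1472 -0.0388] 0.357
squat ('top', 'scene') [0.623  0.0645 0.0592] 1.429
squat ('top',) [0.6041 0.0652 0.2523] 0.982
squat ('scene',) [0.6229 0.0645 0.0593] 0.447
square ('top', 'scene') [ 0.6336 -0.0139  0.1853] 1.231
square ('top',) [ 0.6025 -0.0071 -0.1167] 0.984
square ('scene',) [ 0.6336 -0.014   0.1854] 0.246
pillar ('top', 'scene') [ 0.6469 -0.1016  0.0224] 1.087
pillar ('top',) [ 0.6458 -0.0972  0.139 ] 0.853
pillar ('scene',) [ 0.6429 -0.1055  0.2247] 0.226
top [395.  305.9] [50.3 51.7] [ 0.4504 -0.0876  0.025 ]
top [338.6 298.6] [50.9 51.2] [ 0.4602 -0.0042  0.025 ]
top [282.4 291.4] [50.7 51.3] [0.4699 0.0792 0.025 ]
top [226.4 284.2] [50.1 51.7] [0.4796 0.1626 0.025 ]
scene [394.5 258.8] [23.3 39.2] [0.4793 0.1619 0.025 ]
scene [358.4 243.8] [21.4 36.9] [0.4696 0.0779 0.025 ]
scene [325.7 230. ] [19.7 35.1] [ 0.4595 -0.0054  0.025 ]
scene [295.4 217.4] [18.  33.6] [ 0.4499 -0.0894  0.025 ]
```

View pics/crop1.png

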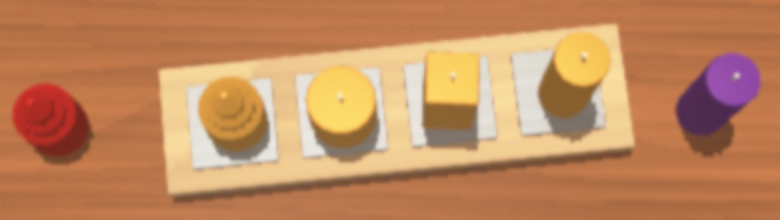

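The crop confirms the choice: all four yellow candles stand on the plates. Red is at the far left and purple at the far right, both off the rack. The top-view mask misses the bright candle tops, so I'll retune it.

```bash
python3 - <<'E'
from h import *
a=cv2.imread("pics/top0.png");h=cv2.cvtColor(a,cv2.COLOR_BGR2HSV)
for n,(u,v) in dict(sqtop=(290,178),squaretop=(346,164),sqside=(346,188),pil=(412,156),pilside=(401,178),rack=(318,205),rack2=(318,160),plate=(390,190),tree=(245,190),rackside=(300,222)).items(): print(n,h[v,u])
a=cv2.imread("pics/scene0.png");h=cv2.cvtColor(a,cv2.COLOR_BGR2HSV)
for n,(u,v) in dict(sqtop=(312,259),squaretop=(270,237),sqside=(265,260),sqside2=(280,260),pil=(229,218),pilL=(222,240),pilR=(238,240),rack=(250,284),rackedge=(290,302),plate=(230,270)).items(): print(n,h[v,u])
E
sed -i 's/(12,170,90),(30,255,255)/(14,165,60),(32,255,255)/' fit.py
python3 - <<'E'
from fit import *
for n in D:
    for r in fit(n): print(n,*r)
cv2.imwrite("pics/m.png",np.vstack([mask(img("top"))[500:920:2,800:2000:2],mask(img("scene"))[800:1280:2,700:1900:2]]))
E
```

```text
sqtop [ 22  62 240]
squaretop [ 22 152 251]
sqside [ 17 164 137]
pil [ 22  82 249]
pilside [ 17 171 134]
rack [ 19  98 243]
rack2 [ 19  98 241]
plate [ 23  14 221]
tree [ 17 176 183]
rackside [ 12 145 160]
sqtop [ 27  28 202]
squaretop [ 20 136 234]
sqside [ 17 179 178]
sqside2 [ 17 179 157]
pil [ 20 144 247]
pilL [ 17 178 176]
pilR [ 16 178 159]
rack [ 22  79 251]
rackedge [ 17 112 178]
plate [ 26  17 223]
tree ('top', 'scene') [0.6219 0.149  0.0464] 0.512
tree ('top',) [0.6247 0.1503 0.0887] 0.262
tree ('scene',) [ 0.6191  0.1473 -0.0245] 0.209
squat ('top', 'scene') [0.6227 0.0649 0.1641] 1.34
squat ('top',) [0.6079 0.0662 0.2753] 0.924
squat ('scene',) [0.6227 0.0649 0.1692] 0.415
square ('top', 'scene') [ 0.6342 -0.0138  0.1486] 1.117
square ('top',) [ 0.6233 -0.0076 -0.1255] 0.881
square ('scene',) [ 0.6339 -0.014   0.1514] 0.223
pillar ('top', 'scene') [ 0.6472 -0.1015  0.0899] 0.692
pillar ('top',) [ 0.6471 -0.0972  0.0668] 0.478
pillar ('scene',) [ 0.643  -0.1054  0.0902] 0.204
```

View pics/m.png

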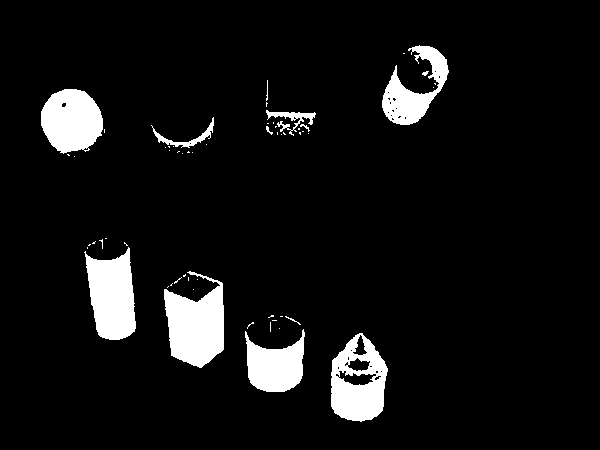

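```bash
sed -i 's/return cv2.inRange(hsv,(14,165,60),(32,255,255))/return cv2.morphologyEx(cv2.inRange(hsv,(15,123,60),(32,255,255)),cv2.MORPH_CLOSE,np.ones((21,21)))/' fit.py
python3 - <<'E'
from fit import *
for n in D:
    for r in fit(n): print(n,*r)
cv2.imwrite("pics/m2.png",np.vstack([mask(img("top"))[500:920:2,800:2000:2],mask(img("scene"))[800:1280:2,700:1900:2]]))
E
```

```text
tree ('top', 'scene') [0.6236 0.1494 0.0495] 0.176
tree ('top',) [0.6244 0.1506 0.0672] 0.077
tree ('scene',) [0.6203 0.1475 0.0418] 0.036
squat ('top', 'scene') [0.6281 0.068  0.019 ] 0.184
squat ('top',) [0.6289 0.0696 0.0643] 0.098
squat ('scene',) [0.6237 0.0649 0.0317] 0.065
square ('top', 'scene') [ 0.6381 -0.01   -0.0783] 0.207
square ('top',) [ 0.6392 -0.0095 -0.0751] 0.088
square ('scene',) [ 0.6343 -0.0138  0.1506] 0.055
pillar ('top', 'scene') [ 0.6498 -0.0997  0.0803] 0.19
pillar ('top',) [ 0.6505 -0.1     0.0084] 0.08
pillar ('scene',) [ 0.6442 -0.1043  0.1397] 0.056
```

View pics/m2.png

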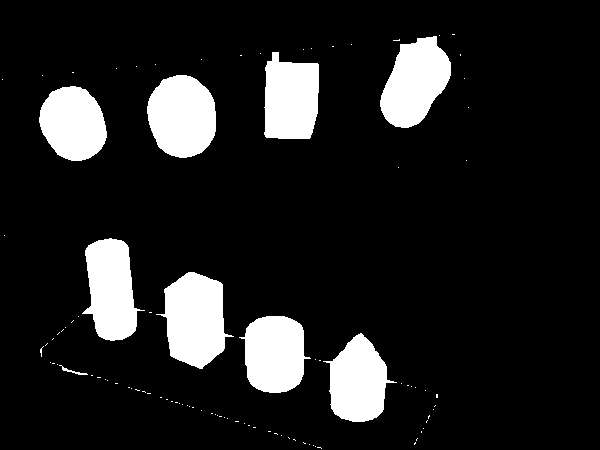

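Candle (x, y) by fit: tree (.6225, .149), squat (.6265, .0675), square (.637, -.012), pillar (.6475, -.102). Saucer centres: (.4795, .162), (.4698, .0786), (.460, -.005), (.450, -.0885). Now moving.

```bash
cat > go.py <<'E'
# prints shift (cm, tool axes) + turn to reach world x,y,z with tool y along world angle yaw
import sys
from h import *
o=ctrl.get_obs();R=Ro.from_rotvec(o["tool_rot"])
for a in sys.argv[1:]:
    x,y,z,w=map(float,a.split(","))
    G=Ro.from_matrix(np.array([[-np.sin(w),np.cos(w),0],[np.cos(w),np.sin(w),0],[0,0,-1]]).T.T)
    print(a,(R.inv().apply(np.array([x,y,z])-o["tool_pos"])*100).round(2),(R.inv()*G).as_rotvec().round(3))
print("t",o["t"],"pos",np.round(o["tool_pos"],4),"F",np.round(o["contact_force"],1),"op",round(o["opening"],4),"grip",round(o["grip_force"],1))
E
python3 -m handwheel '[[[-5,-3,0],[0,0,0.13]],[[-10,-6,0],[0,0,0.26]],[[-15,-9,0],[0,0,0.4]],[[-20,-12,0],[0,0,0.54]],[[-25,-15,0],[0,0,0.67]]]' -1 40
python3 go.py .6225,.149,.2,0
```

```text
t: 1.82
tool_pos: [0.3544, 0.4027, 0.2316]
tool_rot: [1.377, 2.823, 0.001]
contact_force: [0.5, 0.2, 0.9]
opening: 0.0854
grip_force: 0.0
.6225,.149,.2,0 [-36.5    5.52   3.16] [ 0.001 -0.     0.663]
t 1.825 pos [0.3544 0.4027 0.2316] F [0.5 0.2 0.9] op 0.0854 grip 0.0
```

```bash
python3 -m handwheel '[[[-6,1,0],[0,0,0.14]],[[-12,2,0],[0,0,0.28]],[[-18,3,0],[0,0,0.42]],[[-24,4,1],[0,0,0.55]],[[-29,4.5,2],[0,0,0.663]]]' >/dev/null
python3 go.py .6225,.149,.13,0
```

```text
.6225,.149,.13,0 [-5.33  5.28  8.15] [ 0.001 -0.    -0.001]
t 2.45 pos [0.5697 0.2023 0.2114] F [-0.4  1.  -0.5] op 0.0851 grip 0.0
```

```bash
python3 -m handwheel '[[[-3,3,0],[0,0,0]],[[-5.33,5.28,2],[0,0,0]],[[-5.33,5.28,6],[0,0,0]],[[-5.33,5.28,8.15],[0,0,0]],[[-5.33,5.28,8.15],[0,0,0]]]'
python3 - <<'E'
from h import *
a=img("scene")[200:330,270:430];b=img("top")[120:260,150:330]
cv2.imwrite("pics/c2.png",np.hstack([cv2.resize(a,(400,325)),cv2.resize(b,(400,325))]))
E
python3 go.py .6225,.149,.03,0
```

```text
t: 3.08
tool_pos: [0.6193, 0.1511, 0.1273]
tool_rot: [-2.214, -2.224, 0.006]
contact_force: [-0.2, -0.0, 0.3]
opening: 0.0853
grip_force: 0.0
.6225,.149,.03,0 [-0.26  0.09 10.1 ] [ 0.001 -0.     0.005]
t 3.175 pos [0.6214 0.1516 0.131 ] F [ 0.1 -0.3  0.5] op 0.0857 grip 0.0
```

View pics/c2.png

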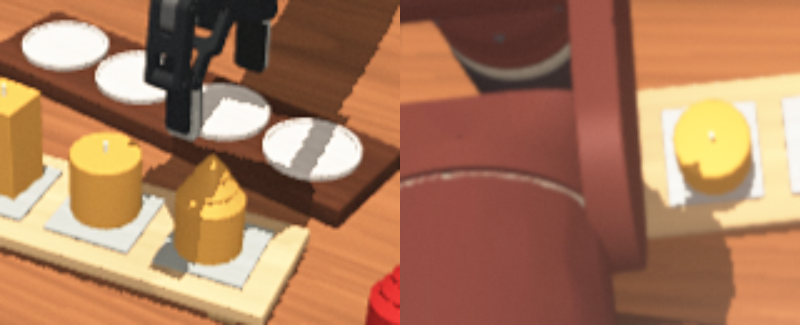

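The scene crop shows the open gripper over the tree (tip at crop 212,155), with its fingers straddling it along x. Descending and gripping.

```bash
python3 -m handwheel '[[[-0.2,0.1,3],[0,0,0]],[[-0.2,0.1,6],[0,0,0]],[[-0.2,0.1,8.5],[0,0,0]],[[-0.2,0.1,10],[0,0,0]],[[-0.2,0.1,10],[0,0,0]]]'
python3 go.py .6225,.149,.03,0
python3 -m handwheel '[[[0,0,0],[0,0,0]],[[0,0,0],[0,0,0]],[[0,0,0],[0,0,0]],[[0,0,0],[0,0,0]],[[0,0,0],[0,0,0]]]' 1 40
python3 go.py .6225,.149,.03,0
```

```text
t: 3.8
tool_pos: [0.6219, 0.1493, 0.0299]
tool_rot: [-2.216, -2.226, 0.001]
contact_force: [0.0, 1.1, 0.0]
opening: 0.0852
grip_force: 0.0
.6225,.149,.03,0 [-0.03  0.06 -0.01] [-0.     0.     0.004]
t 3.8 pos [0.6219 0.1493 0.0299] F [0.  1.1 0. ] op 0.0852 grip 0.0
t: 4.42
tool_pos: [0.6233, 0.1492, 0.0316]
tool_rot: [2.216, 2.225, 0.004]
contact_force: [0.1, 0.7, 5.4]
opening: 0.0469
grip_force: 41.7
.6225,.149,.03,0 [-0.02 -0.08  0.16] [ 0.003 -0.     0.004]
t 4.425 pos [0.6233 0.1492 0.0316] F [0.1 0.7 5.4] op 0.0469 grip 41.7
```

```bash
python3 -m handwheel '[[[0,0,-1],[0,0,0]],[[0,0,-3],[0,0,0]],[[0,0,-6],[0,0,0]],[[0.5,-4,-7],[0,0,0]],[[1,-8,-7],[0,0,0]]]'
python3 -m handwheel '[[[0.2,-4,0],[0,0,0]],[[0.3,-6.3,0],[0,0,0]],[[0.3,-6.3,0],[0,0,0]]]'
python3 go.py .4795,.1623,.0335,0
```

```text
t: 5.05
tool_pos: [0.5425, 0.1589, 0.1027]
tool_rot: [2.216, 2.224, 0.005]
contact_force: [0.9, 1.1, -0.9]
opening: 0.0472
grip_force: 41.5
t: 5.42
tool_pos: [0.478, 0.1617, 0.1005]
tool_rot: [2.216, 2.226, 0.001]
contact_force: [-0.2, -0.3, -0.5]
opening: 0.047
grip_force: 41.5
.4795,.1623,.0335,0 [0.06 0.14 6.7 ] [ 0.001 -0.     0.005]
t 5.425 pos [0.478  0.1617 0.1005] F [-0.2 -0.3 -0.5] op 0.047 grip 41.5
```

```bash
python3 -m handwheel '[[[0.1,0.1,3],[0,0,0]],[[0.1,0.1,5.5],[0,0,0]],[[0.1,0.1,6.3],[0,0,0]],[[0.1,0.1,6.7],[0,0,0]],[[0.1,0.1,6.7],[0,0,0]]]'
python3 go.py .4795,.1623,.0305,0
```

```text
t: 6.05
tool_pos: [0.4809, 0.1625, 0.0336]
tool_rot: [2.217, 2.225, 0.002]
contact_force: [-0.9, -0.1, -0.6]
opening: 0.0469
grip_force: 41.5
.4795,.1623,.0305,0 [-0.02 -0.14  0.31] [ 0.001 -0.     0.004]
t 6.05 pos [0.4809 0.1625 0.0336] F [-0.9 -0.1 -0.6] op 0.0469 grip 41.5
```

```bash
python3 -m handwheel '[[[0,0,0.1],[0,0,0]],[[0,0,0.2],[0,0,0]],[[0,0,0.2],[0,0,0]]]' | egrep 'pos|force'
python3 -m handwheel '[[[0,0,0.1],[0,0,0]],[[0,0,0.1],[0,0,0]]]'| egrep 'pos|force'
```

```text
tool_pos: [0.48, 0.1625, 0.031]
contact_force: [-0.4, 0.5, -0.5]
grip_force: 41.5
tool_pos: [0.4802, 0.1625, 0.0306]
contact_force: [-3.6, -0.6, 5.2]
grip_force: 42.0
```

Contact made. I'll release slowly, rise and check.

```bash
python3 -m handwheel '[[[0,0,0],[0,0,0]],[[0,0,0],[0,0,0]],[[0,0,0],[0,0,0]],[[0,0,0],[0,0,0]],[[0,0,0],[0,0,0]]]' -1 | egrep 'pos|force|open'
python3 -m handwheel '[[[0,0,-2],[0,0,0]],[[0,0,-6],[0,0,0]],[[0,0,-11],[0,0,0]],[[-3,7,-13],[0,0,0]],[[-7,13,-13],[0,0,0]]]'| egrep 'pos|force|open'
python3 -c "
from fit import *
for r in fit('tree',(.4795,.1623),.023): print(*r)
cv2.imwrite('pics/c3.png',img('scene')[150:390,180:500])"
python3 go.py .6265,.0675,.13,0
```

```text
tool_pos: [0.4799, 0.1625, 0.0297]
contact_force: [0.1, -0.2, -0.1]
opening: 0.0853
grip_force: 0.0
tool_pos: [0.5914, 0.1063, 0.162]
contact_force: [-0.4, 1.0, -0.5]
opening: 0.0854
grip_force: 0.0
('top', 'scene') [0.4765 0.1604 0.0537] 1.033
('top',) [0.4795 0.1623 0.    ] 1.0
('scene',) [0.4765 0.1604 0.0537] 0.033
.6265,.0675,.13,0 [-3.57  3.34  2.95] [0.003 0.001 0.   ]
t 8.025 pos [0.593  0.1033 0.1594] F [-0.6  0.6 -0.8] op 0.0853 grip 0.0
```

View pics/c3.png

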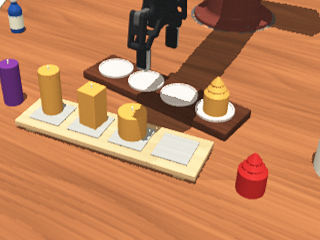

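The crop shows the tree standing upright in the leftmost saucer (crop 216,100). Next is the squat candle.

```bash
python3 -m handwheel '[[[-3.6,3.4,0],[0,0,0]],[[-3.6,3.4,1.5],[0,0,0]],[[-3.6,3.4,3],[0,0,0]],[[-3.6,3.4,3],[0,0,0]]]' | egrep 'pos|force'
python3 go.py .627,.0675,.034,0
```

```text
tool_pos: [0.6204, 0.0712, 0.1257]
contact_force: [0.6, 0.5, -0.1]
grip_force: 0.0
.627,.0675,.034,0 [-0.38  0.71  9.17] [-0.005 -0.     0.005]
t 8.525 pos [0.6204 0.0712 0.1257] F [ 0.6  0.5 -0.1] op 0.0854 grip 0.0
```

```bash
python3 -m handwheel '[[[0,0,2],[0,0,0]],[[0,0,2],[0,0,0]],[[0,0,2],[0,0,0]]]' | egrep 'pos|force'
python3 go.py .627,.0675,.034,0
```

```text
tool_pos: [0.6228, 0.0705, 0.1085]
contact_force: [-0.4, -0.4, 0.2]
grip_force: 0.0
.627,.0675,.034,0 [-0.31  0.42  7.45] [-0.    -0.     0.004]
t 8.9 pos [0.6228 0.0705 0.1085] F [-0.4 -0.4  0.2] op 0.086 grip 0.0
```

```bash
python3 -m handwheel '[[[-0.3,0.4,2.5],[0,0,0]],[[-0.3,0.4,5],[0,0,0]],[[-0.3,0.4,7],[0,0,0]],[[-0.3,0.4,7.4],[0,0,0]],[[-0.3,0.4,7.4],[0,0,0]]]' | egrep 'pos|force'
python3 go.py .627,.0675,.034,0
python3 -m handwheel '[[[0,0,0],[0,0,0]],[[0,0,0],[0,0,0]],[[0,0,0],[0,0,0]],[[0,0,0],[0,0,0]],[[0,0,0],[0,0,0]]]' 1 40
python3 go.py .627,.0675,.034,0
```

```text
tool_pos: [0.6273, 0.0674, 0.035]
contact_force: [0.2, 0.2, 0.3]
grip_force: 0.0
.627,.0675,.034,0 [ 0.01 -0.03  0.1 ] [0.001 0.    0.004]
t 9.525 pos [0.6273 0.0674 0.035 ] F [0.2 0.2 0.3] op 0.0851 grip 0.0
t: 10.15
tool_pos: [0.6279, 0.0674, 0.036]
tool_rot: [2.216, 2.225, 0.002]
contact_force: [-0.6, 0.8, 6.5]
opening: 0.0508
grip_force: 42.2
.627,.0675,.034,0 [ 0.01 -0.09  0.2 ] [ 0.002 -0.     0.004]
t 10.15 pos [0.6279 0.0674 0.036 ] F [-0.6  0.8  6.5] op 0.0508 grip 42.2
```

```bash
python3 -m handwheel '[[[0,0,-1],[0,0,0]],[[0,0,-3],[0,0,0]],[[0,0,-6],[0,0,0]],[[0.5,-4,-7],[0,0,0]],[[0.7,-9,-7],[0,0,0]]]' | egrep 'pos|force'
python3 -m handwheel '[[[0.3,-4,0],[0,0,0]],[[0.4,-6.7,0],[0,0,0]],[[0.4,-6.7,2],[0,0,0]],[[0.4,-6.7,3],[0,0,0]],[[0.4,-6.7,3],[0,0,0]]]'| egrep 'pos|force'
python3 go.py .4698,.0786,.037,0
```

```text
tool_pos: [0.5379, 0.074, 0.1076]
contact_force: [-1.1, -1.0, -0.7]
grip_force: 42.2
tool_pos: [0.4695, 0.0777, 0.0742]
contact_force: [-0.4, 0.6, -1.5]
grip_force: 42.2
.4698,.0786,.037,0 [0.09 0.04 3.72] [-0.001  0.     0.004]
t 11.4 pos [0.4695 0.0777 0.0742] F [-0.4  0.6 -1.5] op 0.051 grip 42.2
```

```bash
python3 -m handwheel '[[[0.1,0,2],[0,0,0]],[[0.1,0,3.3],[0,0,0]],[[0.1,0,3.7],[0,0,0]],[[0.1,0,3.7],[0,0,0]]]' | egrep 'pos|force'
python3 -m handwheel '[[[0,0,0.1],[0,0,0]],[[0,0,0.1],[0,0,0]]]'| egrep 'pos|force'
python3 -m handwheel '[[[0,0,0.1],[0,0,0]],[[0,0,0.1],[0,0,0]]]'| egrep 'pos|force'
```

```text
tool_pos: [0.47, 0.0787, 0.0377]
contact_force: [-0.2, -0.4, -0.4]
grip_force: 42.2
tool_pos: [0.4703, 0.0787, 0.0371]
contact_force: [0.2, 0.9, -0.6]
grip_force: 42.2
tool_pos: [0.4699, 0.0787, 0.0356]
contact_force: [-0.6, 0.2, -1.7]
grip_force: 42.2
```

```bash
python3 -m handwheel '[[[0,0,0.1],[0,0,0]],[[0,0,0.1],[0,0,0]]]'| egrep 'pos|force'
python3 -m handwheel '[[[0,0,0.05],[0,0,0]],[[0,0,0.05],[0,0,0]]]'| egrep 'pos|force'
```

```text
tool_pos: [0.4701, 0.0787, 0.035]
contact_force: [-2.2, 0.1, 1.6]
grip_force: 42.3
tool_pos: [0.4701, 0.0787, 0.035]
contact_force: [-3.8, -0.6, 6.5]
grip_force: 42.8
```

```bash
python3 -m handwheel '[[[0,0,0],[0,0,0]],[[0,0,0],[0,0,0]],[[0,0,0],[0,0,0]],[[0,0,0],[0,0,0]],[[0,0,0],[0,0,0]]]' -1 | egrep 'pos|force|open'
python3 -m handwheel '[[[0,0,-2],[0,0,0]],[[0,0,-6],[0,0,0]],[[0,0,-11],[0,0,0]],[[-3,5,-13],[0,0,0]],[[-6,10,-13],[0,0,0]]]'| egrep 'pos|force|open'
python3 -m handwheel '[[[-3.1,4,0],[0,0,0]],[[-3.1,6.7,0],[0,0,0]],[[-3.1,6.7,3],[0,0,0]],[[-3.1,6.7,3.5],[0,0,0]],[[-3.1,6.7,3.5],[0,0,0]]]' | egrep 'pos|force'
python3 -c "
from fit import *
for r in fit('squat',(.4698,.0786),.023,('scene',)): print(*r)"
python3 go.py .6376,-.012,.046,0
```

```text
tool_pos: [0.4699, 0.0787, 0.0341]
contact_force: [0.4, -0.5, -1.0]
opening: 0.085
grip_force: 0.0
tool_pos: [0.5732, 0.0185, 0.1681]
contact_force: [0.7, -0.2, -0.0]
opening: 0.0854
grip_force: 0.0
tool_pos: [0.6367, -0.0115, 0.1287]
contact_force: [-0.0, -0.2, -0.1]
grip_force: 0.0
('scene',) [ 0.4646  0.0762 -0.1167] 0.066
('scene',) [ 0.4646  0.0762 -0.1167] 0.066
.6376,-.012,.046,0 [-0.05  0.03  8.37] [0.001 0.    0.004]
t 14.825 pos [ 0.6373 -0.0115  0.1297] F [0.5 0.3 0.9] op 0.0854 grip 0.0
```

```bash
python3 -m handwheel '[[[0,0,3],[0,0,0]],[[0,0,6],[0,0,0]],[[0,0,8],[0,0,0]],[[0,0,8.4],[0,0,0]],[[0,0,8.4],[0,0,0]]]' | egrep 'pos|force'
python3 -m handwheel '[[[0,0,0],[0,0,0]],[[0,0,0],[0,0,0]],[[0,0,0],[0,0,0]],[[0,0,0],[0,0,0]],[[0,0,0],[0,0,0]]]' 1 40
python3 go.py .6376,-.012,.046,0
```

```text
tool_pos: [0.6379, -0.0117, 0.046]
contact_force: [0.4, -0.4, 0.8]
grip_force: 0.0
t: 16.08
tool_pos: [0.6379, -0.0118, 0.0461]
tool_rot: [2.216, 2.225, 0.001]
contact_force: [1.0, 0.2, 4.1]
opening: 0.0376
grip_force: 38.1
.6376,-.012,.046,0 [-0.02 -0.03  0.01] [0.001 0.    0.004]
t 16.075 pos [ 0.6379 -0.0118  0.0461] F [1.  0.2 4.1] op 0.0376 grip 38.1
```

```bash
python3 -m handwheel '[[[0,0,-1],[0,0,0]],[[0,0,-3],[0,0,0]],[[0,0,-6],[0,0,0]],[[0.3,-4,-7],[0,0,0]],[[0.5,-9,-7],[0,0,0]]]' | egrep 'pos|force'
python3 -m handwheel '[[[0.1,-5,0],[0,0,0]],[[0.2,-8.8,0],[0,0,0]],[[0.2,-8.8,2],[0,0,0]],[[0.2,-8.8,3],[0,0,0]],[[0.2,-8.8,3],[0,0,0]]]'| egrep 'pos|force'
python3 go.py .46,-.005,.0475,0
```

```text
tool_pos: [0.5481, -0.0071, 0.1182]
contact_force: [0.3, -0.2, -0.9]
grip_force: 37.8
tool_pos: [0.459, -0.0053, 0.0848]
contact_force: [0.9, 0.2, -0.4]
grip_force: 37.9
.46,-.005,.0475,0 [0.03 0.11 3.73] [-0.001 -0.     0.004]
t 17.325 pos [ 0.459  -0.0053  0.0848] F [ 0.9  0.2 -0.4] op 0.0377 grip 37.9
```

```bash
python3 -m handwheel '[[[0,0.1,2],[0,0,0]],[[0,0.1,3.3],[0,0,0]],[[0,0.1,3.7],[0,0,0]],[[0,0.1,3.7],[0,0,0]]]' | egrep 'pos|force'
python3 -m handwheel '[[[0,0,0.1],[0,0,0]],[[0,0,0.1],[0,0,0]]]'| egrep 'pos|force'
python3 -m handwheel '[[[0,0,0.1],[0,0,0]],[[0,0,0.1],[0,0,0]]]'| egrep 'pos|force'
python3 -m handwheel '[[[0,0,0.07],[0,0,0]],[[0,0,0.07],[0,0,0]]]'| egrep 'pos|force'
```

```text
tool_pos: [0.4603, -0.0053, 0.0481]
contact_force: [-0.6, -0.2, -0.6]
grip_force: 37.9
tool_pos: [0.4606, -0.0054, 0.0476]
contact_force: [0.0, 1.1, -0.6]
grip_force: 37.9
tool_pos: [0.4603, -0.0053, 0.0462]
contact_force: [-1.0, -1.1, -0.7]
grip_force: 37.9
tool_pos: [0.4602, -0.0053, 0.0453]
contact_force: [-0.2, -0.3, -0.3]
grip_force: 37.9
```

```bash
python3 -m handwheel '[[[0,0,0.07],[0,0,0]],[[0,0,0.07],[0,0,0]]]'| egrep 'pos|force'
python3 -m handwheel '[[[0,0,0.04],[0,0,0]],[[0,0,0.04],[0,0,0]]]'| egrep 'pos|force'
```

```text
tool_pos: [0.4603, -0.0053, 0.045]
contact_force: [-1.6, 0.9, 2.2]
grip_force: 38.2
tool_pos: [0.4603, -0.0053, 0.045]
contact_force: [-3.9, 0.3, 6.2]
grip_force: 38.6
```

```bash
python3 -m handwheel '[[[0,0,0],[0,0,0]],[[0,0,0],[0,0,0]],[[0,0,0],[0,0,0]],[[0,0,0],[0,0,0]],[[0,0,0],[0,0,0]]]' -1 | egrep 'pos|force|open'
python3 -m handwheel '[[[0,0,-2],[0,0,0]],[[0,0,-6],[0,0,0]],[[0,0,-11],[0,0,0]],[[-3,5,-13],[0,0,0]],[[-6,10,-13],[0,0,0]]]'| egrep 'pos|force|open'
python3 -m handwheel '[[[-3.7,5,0],[0,0,0]],[[-3.7,8.7,0],[0,0,0]],[[-3.7,8.7,1.5],[0,0,0]],[[-3.7,8.7,2],[0,0,0]],[[-3.7,8.7,2],[0,0,0]]]' | egrep 'pos|force'
python3 -c "
from fit import *
for r in fit('square',(.46,-.005),.023,('scene',)): print(*r)"
python3 go.py .6475,-.1024,.064,0
```

```text
tool_pos: [0.4602, -0.0053, 0.0443]
contact_force: [-0.4, 0.5, -0.6]
opening: 0.0855
grip_force: 0.0
tool_pos: [0.5635, -0.0658, 0.1785]
contact_force: [0.7, 0.3, 0.7]
opening: 0.0857
grip_force: 0.0
tool_pos: [0.646, -0.101, 0.153]
contact_force: [0.5, -0.5, 0.9]
grip_force: 0.0
('scene',) [ 0.4565 -0.0078  0.1037] 0.041
('scene',) [ 0.4565 -0.0078  0.1037] 0.041
.6475,-.1024,.064,0 [-0.13  0.11  9.  ] [-0.001 -0.     0.004]
t 21.0 pos [ 0.6465 -0.1011  0.154 ] F [-0.5 -0.1 -0.6] op 0.0853 grip 0.0
```

```bash
python3 -m handwheel '[[[-0.1,0.1,3],[0,0,0]],[[-0.1,0.1,6],[0,0,0]],[[-0.1,0.1,8.5],[0,0,0]],[[-0.1,0.1,9],[0,0,0]],[[-0.1,0.1,9],[0,0,0]]]' | egrep 'pos|force'
python3 -m handwheel '[[[0,0,0],[0,0,0]],[[0,0,0],[0,0,0]],[[0,0,0],[0,0,0]],[[0,0,0],[0,0,0]],[[0,0,0],[0,0,0]]]' 1 40
python3 go.py .6475,-.1024,.064,0
```

```text
tool_pos: [0.6488, -0.1026, 0.0652]
contact_force: [0.0, -0.0, -0.1]
grip_force: 0.0
t: 22.25
tool_pos: [0.6491, -0.1028, 0.0654]
tool_rot: [2.216, 2.225, 0.001]
contact_force: [-1.4, -0.1, 5.7]
opening: 0.0395
grip_force: 39.8
.6475,-.1024,.064,0 [ 0.04 -0.16  0.14] [0.001 0.    0.004]
t 22.25 pos [ 0.6491 -0.1028  0.0654] F [-1.4 -0.1  5.7] op 0.0395 grip 39.8
```

```bash
python3 -m handwheel '[[[0,0,-1],[0,0,0]],[[0,0,-3],[0,0,0]],[[0,0,-6],[0,0,0]],[[0.4,-4,-7],[0,0,0]],[[0.8,-9,-7],[0,0,0]]]' | egrep 'pos|force'
python3 -m handwheel '[[[0.3,-5,0],[0,0,0]],[[0.6,-10.9,0],[0,0,0]],[[0.6,-10.9,2],[0,0,0]],[[0.6,-10.9,3],[0,0,0]],[[0.6,-10.9,3],[0,0,0]]]'| egrep 'pos|force'
python3 go.py .4502,-.0885,.067,0
```

```text
tool_pos: [0.5595, -0.0953, 0.1375]
contact_force: [-0.5, -0.2, 0.7]
grip_force: 40.2
tool_pos: [0.4497, -0.0893, 0.1041]
contact_force: [1.0, -0.0, -1.1]
grip_force: 40.3
.4502,-.0885,.067,0 [0.08 0.06 3.71] [-0.001 -0.     0.004]
t 23.5 pos [ 0.4497 -0.0893  0.1041] F [ 1.  -0.  -1.1] op 0.0391 grip 40.3
```

```bash
python3 -m handwheel '[[[0.1,0,2],[0,0,0]],[[0.1,0,3.3],[0,0,0]],[[0.1,0,3.7],[0,0,0]],[[0.1,0,3.7],[0,0,0]]]' | egrep 'pos|force'
python3 -m handwheel '[[[0,0,0.1],[0,0,0]],[[0,0,0.1],[0,0,0]]]'| egrep 'pos|force'
python3 -m handwheel '[[[0,0,0.1],[0,0,0]],[[0,0,0.1],[0,0,0]]]'| egrep 'pos|force'
python3 -m handwheel '[[[0,0,0.07],[0,0,0]],[[0,0,0.07],[0,0,0]]]'| egrep 'pos|force'
```

```text
tool_pos: [0.4498, -0.0884, 0.0673]
contact_force: [0.2, 1.1, -0.9]
grip_force: 40.3
tool_pos: [0.4499, -0.0885, 0.0668]
contact_force: [0.5, -0.2, -0.8]
grip_force: 40.3
tool_pos: [0.4496, -0.0884, 0.0654]
contact_force: [-0.0, 0.8, -0.4]
grip_force: 40.3
tool_pos: [0.4495, -0.0884, 0.0646]
contact_force: [-0.5, -0.2, -1.0]
grip_force: 40.3
```

```bash
python3 -m handwheel '[[[0,0,0.07],[0,0,0]],[[0,0,0.07],[0,0,0]]]'| egrep 'pos|force'
python3 -m handwheel '[[[0,0,0.04],[0,0,0]],[[0,0,0.04],[0,0,0]]]'| egrep 'pos|force'
```

```text
tool_pos: [0.4496, -0.0884, 0.0644]
contact_force: [-2.7, 0.2, 4.4]
grip_force: 40.7
tool_pos: [0.4497, -0.0885, 0.0644]
contact_force: [-4.1, 1.2, 6.8]
grip_force: 41.1
```

```bash
python3 -m handwheel '[[[0,0,0],[0,0,0]],[[0,0,0],[0,0,0]],[[0,0,0],[0,0,0]],[[0,0,0],[0,0,0]],[[0,0,0],[0,0,0]]]' -1 | egrep 'pos|force|open'
python3 -m handwheel '[[[0,0,-2],[0,0,0]],[[0,0,-6],[0,0,0]],[[0,0,-11],[0,0,0]],[[-4,0,-14],[0,0,0]],[[-10,0,-14],[0,0,0]]]'| egrep 'pos|force|open'
python3 -m handwheel '[[[-5,0,0],[0,0,0]],[[-10,0,0],[0,0,0]],[[-15,0,0],[0,0,0]],[[-20,0,0],[0,0,0]],[[-25,0,0],[0,0,0]]]' | egrep 'pos|force'
python3 -c "
from fit import *
for n,p in dict(tree=(.4795,.162),squat=(.4698,.0786),square=(.46,-.005),pillar=(.45,-.0885)).items():
  for r in fit(n,p,.023)[1:]: print(n,*r)
cv2.imwrite('pics/f1.png',cv2.resize(np.hstack([img('scene')[150:350,190:450],img('top')[200:400,180:440]]),None,fx=1.5,fy=1.5))"
```

```text
tool_pos: [0.4496, -0.0884, 0.0634]
contact_force: [1.0, -0.3, -0.3]
opening: 0.0851
grip_force: 0.0
tool_pos: [0.452, -0.1896, 0.2078]
contact_force: [2.9, -0.7, -0.7]
opening: 0.0855
grip_force: 0.0
tool_pos: [0.4508, -0.4401, 0.2034]
contact_force: [1.2, 0.2, 0.0]
grip_force: 0.0
tree ('top',) [0.4808 0.1636 0.0007] 0.102
tree ('scene',) [0.4767 0.1608 0.0515] 0.037
squat ('top',) [0.4706 0.0802 0.0134] 0.107
squat ('scene',) [ 0.4651  0.0769 -0.0332] 0.071
square ('top',) [ 0.4614 -0.0031 -0.0651] 0.132
square ('scene',) [ 0.4569 -0.0075  0.1515] 0.04
pillar ('top',) [ 0.4495 -0.0839 -0.0389] 0.128
pillar ('scene',) [ 0.4429 -0.0905  0.0228] 0.055
```

View pics/f1.png

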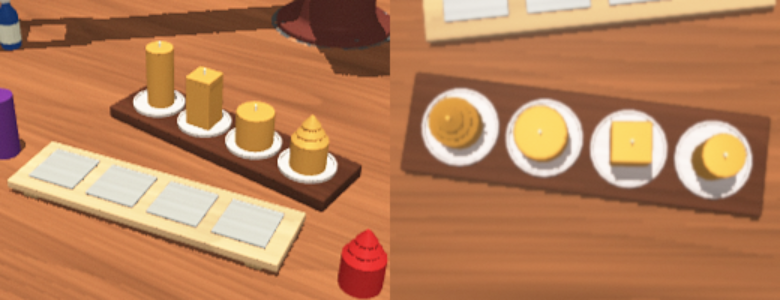

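All four candles stand upright and centred in their saucers, in the order tree, squat, square, pillar from left to right. The gripper is clear of everything.

```bash
python3 -c "
from station import ctrl
print(ctrl.finish_job())"
```

```text
the job is handed in; nothing more can be done
None
```

The four beeswax candles now stand upright in the saucers in their original left-to-right order (tree, squat, square, pillar), each within a few millimetres of centre by camera fit, and the job was handed in well inside the 112 s limit; no verdict came back.

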